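# Feed a sample carrier along the guide rail into the analyser's loading dock

## Robot

A 6-joint arm with a two-finger parallel gripper is mounted at the origin on the work surface. World frame = base frame: x ahead of the robot, y to its left, z up, the work surface at z = 0. Lengths are in m, angles in rad, forces in N, time in s.
With the tool pointing down it reaches from about 0.3 to 0.875 m from the base axis. Payload 6.4 kg.
Tool frame: the origin (TCP) lies midway between the tips of the shut fingers; the grasp point (between the pads) lies 19 mm behind it; z points along the fingers, y is the line along which they close (so a half turn about z gives the same grasp; the last joint's range is limited). The gripper opens to 85 mm and grips with 20 to 120 N. Pads are 22 mm wide; open, the fingers measure 114 mm over their backs; the gripper's body (76 mm by 85 mm) begins 54 mm behind the grasp point. The pads swing forward as they close: fully open they stand 13 mm farther back than shut.
Start: joints at [-1.313, 0.181, 1.607, -0, 1.354, -0.206], TCP at [0.257, -0.514, 0.231] pointing down, gripper open.
Joint ranges: [-2.99, 2.99], [-0.89, 2.07], [0.3, 2.58], [-1.14, 4.28], [0, 2.63], [-3.12, 3.12]. Speed limits (rad/s): [2.57, 2.57, 3.01, 3.14, 3.14, 3.14].

## Interface

Orientations are given as a unit quaternion [w, x, y, z].
In Python, from bench import status, camera, ctrl gives the robot as it stands. The module is installed in compiled form; this text tells all that it offers.
- The arm moves only by the shell command python3 -m handwheel 'ROWS'. ROWS is JSON, a list that holds one entry, the list of rows, each a list of 7 numbers: the opening, from -1 (shut) to 1 (fully open), then the shift along the tool's x, y, z in cm, then the turn, a rotation vector about the tool's x, y, z in degrees. A call has 1 to 10 rows; each row is the pose to reach, as a shift and turn from the pose commanded when the call began, along the tool's axes at that moment; what a row does not reach only later rows make up. A row lasts 1/8 s, in which the tool goes at most 62.5 mm and 10.7 degrees, less where a joint would pass 70% of its speed; a pose out of reach is approached as far as the arm can. A call with a gripper value outside its range is refused whole. The fingers move at their own pace and stop on an object; the grip force is fixed at half the most. Time passes only in rows, so rows that repeat a pose let the fingers close. It gives the time, the measured TCP pose, the force, the opening and the grip force at its end, in the units of the state.
- status.get_obs(): the state, without advancing time (a new reading comes with each control period).
- camera(name): name is "scene" or "side" or "wrist"; returns a dict with "frame" (400x640x3 uint8, blue, green, red), "depth" (400x640 float32, m along the optical axis (not along the pixel's ray), 0 where there is no reading), "fx", "fy", "cx", "cy" (pixels), "extrinsics" (4x4, takes a point from camera to world coordinates); the wrist camera has in their place "hand_eye" (4x4, takes a point from camera to tool coordinates, whose origin is the TCP and whose axes are the flange's). Camera axes: x right, y down, z forward; pixel columns grow to the right and rows downward; lengths in m; the calibration is good to about 2 mm. A picture is of the moment at which its call begins: read the wrist's pose just before it.
- ctrl.hand_in(): hands the job in; it is judged then, once.
The state is a dict: "time_s": time; "q": joint angles; "dq": joint speeds; "joint_efforts": joint torques, N m; "eef_pos": TCP position; "eef_rot": TCP orientation; "wrist_force": force on the tool from outside, world axes, zero at the start; "torque": the same for the moment, N m; "opening": opening from 0.0 (shut) to 1.0 (fully open); "grasp_force": force on a finger pad.
Only numpy, scipy, OpenCV 4.12 (cv2) and the standard library are available. Lean on these libraries where they do the work, as an engineer would, in place of code of your own. Each camera call takes 0.05 s, during which the arm holds its last target. There are 200 camera calls.

## Task

Take the blue-handled push stick out of its holder and, with its tip in the side slot of the orange sample carrier, press the carrier square against the steel guide rail at the open end of the stage. Then feed it along the rail to the dock, all the while pressed lightly on the rail, until it has pushed the brass plunger fully in and stands against the dock. Be gentle, touch the carrier only with the stick, leave the jar, dish and tin alone, and finally stand the stick back in its holder.

Things in the scene. Friction and masses are not known exactly. Their poses are not given: they have to be found in the camera images.
- stage: Fixed loading stage: aluminium deck 180 (x) x 400 (y) x 10 mm, deck top 10 mm above the bench. Origin: centre of its underside; x across, towards the rail; y the feed direction, to the dock; z up. At the +y end the navy dock block, 130 mm (x) x 55 mm (y), top 52 mm above the bench, stop face at y = +140 mm. Carrier home: origin at y = +95, x = +20 to +30 mm here.
- rail: Mount of the steel guide rail (16 mm thick, orange strip, top 38 mm above the bench, y = -170 to +130 mm). Origin at deck height, stage x = +50 mm; x into the rail, y along the feed. The guiding face is at x = 0 at y = -100 mm, but turned up to 1.5 degrees either way about there, which this pose does not tell. It gives 1 mm per 5 N, 3 mm at most. 3 to 10 N on it is right, 20 N too much; feeding takes 5 to 14 N, 25 N is too much.
- plunger (a joint): The brass plunger in the dock's stop face, 16 mm in diameter, on the line of the carrier's middle, 27 mm above the bench. Value 0 m: 12 mm proud of the face; 0.012: fully in, flush with the face. It takes about 3 N to slide and stays where it is left.
- carrier: Loose orange carrier, 50 (x) x 90 (y) x 30 mm high, 0.17 to 0.34 kg, three silver discs on top. It lies on the deck at the open (-y) end, y roughly along the feed, about 20 to 40 mm short of the rail. Origin: centre of its underside. The flat +x side runs on the rail; the -x side has the slot. Dry friction, not exactly known.
- carrier_slot (a point): Middle of the floor of the carrier's push slot (carrier x = -12, y = -20, z = +5 mm); axes as the carrier's. The slot is open to -x and to above, 24 mm wide along y and 26 mm deep along x: its front wall is at +12 mm y from here, its inner wall at +13 mm x. Pushing the front wall feeds the carrier; pushing the inner wall presses it on the rail.
- carrier_face (a point): The middle of the lower edge of the carrier's +x side, the side that goes on the rail; axes as the carrier's.
- stick: Loose push stick, 60 g, upright: white round shaft, 14 mm diameter, 45 mm long, below a blue square handle 24 x 24 x 60 mm (45 to 105 mm above the tip; white cap to 107). Origin: centre of the tip; z up the stick, x and y normal to the handle's sides. In the holder the handle rests on the holder's top, tip 10 mm above the bench. Use it upright, tip about 12 mm above the deck.
- holder: The fixed grey holder block, 60 x 60 x 55 mm, with an upright through hole 19 mm in diameter (mouth chamfered 3 mm) in its middle. Origin: centre of its underside. It stands at the left or the right of the stage.
- jar: Amber jar with white cap, 60 mm in diameter, 85 mm high, at the side of the stage opposite the holder; leave alone. Origin: centre of its underside.
- dish: White ceramic bowl, 80 mm in diameter, 30 mm high, beyond the stage; leave alone. Origin: centre of its underside.
- tin: Aluminium tin, 56 mm in diameter, 50 mm high, beyond the stage; leave alone. Origin: centre of its underside.
Not all that is in view belongs to the job. There is more than one size of the stick; the one meant has the size given above.

How it is judged:
By the outcome, as a careful person would: the job done as asked, in the order asked, and still so for the second after the job is handed in, with the robot touching nothing.
It also fails if it takes over 72 s, if anything falls off the work surface, if the arm or the gripper's body presses on something with over 40 N, if the wrist force passes 120 N, or if a joint passes its speed limit or range.

## Working session

There is one attempt and no reset: what is moved stays moved. The work goes in short steps, Python scripts to look and compute and a shell command to move; the robot and the scene stay as the last step left them, time stands still between calls to the robot, and variables do not carry over. Pictures are saved under pics/ and viewed, at most 10 in all, crops included, and the job is handed in when it is done.

```bash
mkdir -p pics; cat > h.py <<'E'
import numpy as np, cv2
from bench import status, camera, ctrl
from scipy.spatial.transform import Rotation as R
def obs(): return status.get_obs()
def ext(c,o=None):
    if 'extrinsics' in c: return np.array(c['extrinsics'])
    T=np.eye(4); q=o['eef_rot']; T[:3,:3]=R.from_quat([q[1],q[2],q[3],q[0]]).as_matrix(); T[:3,3]=o['eef_pos']
    return T@np.array(c['hand_eye'])
def cloud(c,o=None):
    d=c['depth']; v,u=np.indices(d.shape)
    p=np.stack([(u-c['cx'])/c['fx']*d,(v-c['cy'])/c['fy']*d,d],-1); T=ext(c,o)
    w=p@T[:3,:3].T+T[:3,3]; w[d==0]=np.nan; return w
def ray(c,uv,z,o=None):
    uv=np.atleast_2d(uv); T=ext(c,o)
    r=np.c_[(uv[:,0]-c['cx'])/c['fx'],(uv[:,1]-c['cy'])/c['fy'],np.ones(len(uv))]@T[:3,:3].T
    return T[:3,3]+r*((z-T[2,3])/r[:,2])[:,None]
E
python3 - <<'E'
from h import *
o=obs(); print(o)
for n in ['scene','side','wrist']:
    c=camera(n); cv2.imwrite(f'pics/{n}0.png',c['frame']); np.savez(f'{n}0.npz',**c)
    print(n,c['fx'],c['cx'],c['cy'],ext(c,o).round(3).tolist(), 'he',c.get('hand_eye'))
E
```

```text
{'time_s': 0.0, 'q': array([-1.31331021e+00,  1.81543515e-01,  1.60799273e+00, -1.67912490e-05,
        1.35381387e+00, -2.06329619e-01]), 'dq': array([-0.00035636, -0.0008969 ,  0.00170503, -0.00032857,  0.00252696,
       -0.00066325]), 'joint_efforts': array([ 1.04107581e-03, -4.44857633e+01, -3.51336980e+01, -2.31839731e-04,
        9.15036479e-03,  4.49256888e-06]), 'eef_pos': array([ 0.2570867 , -0.51371068,  0.23039015]), 'eef_rot': array([-8.78234208e-04,  9.73228880e-01,  2.29836410e-01, -3.06684425e-05]), 'wrist_force': array([ 1.04985062, -0.06810113, -0.24068998]), 'torque': array([ 0.06612947,  0.00402907, -0.01256965]), 'grasp_force': 0.0, 'opening': 0.9992802576250575}
scene 427.0851832630399 320.36168713625625 199.1268230617484 [[-0.754, 0.466, -0.463, 1.133], [0.657, 0.547, -0.519, 0.596], [0.011, -0.696, -0.718, 0.884], [0.0, 0.0, 0.0, 1.0]] he None
side 484.03386035584805 320.4521223432728 199.85276826883765 [[0.97, -0.172, 0.171, 0.42], [-0.242, -0.732, 0.637, -0.663], [0.016, -0.66, -0.751, 0.872], [0.0, 0.0, 0.0, 1.0]] he None
wrist 336.46505668027055 323.38590422205766 199.4405786433725 [[0.448, -0.849, -0.282, 0.329], [-0.894, -0.425, -0.139, -0.479], [-0.002, 0.314, -0.949, 0.373], [0.0, 0.0, 0.0, 1.0]] he [[ 1.65236351e-04 -9.49149437e-01 -3.14825855e-01  8.00547603e-02]
 [ 9.99999976e-01  1.12270342e-04  1.86372926e-04  6.83816664e-04]
 [-1.41550152e-04 -3.14825879e-01  9.49149433e-01 -1.43050781e-01]
 [ 0.00000000e+00  0.00000000e+00  0.00000000e+00  1.00000000e+00]]
```

View pics/scene0.png

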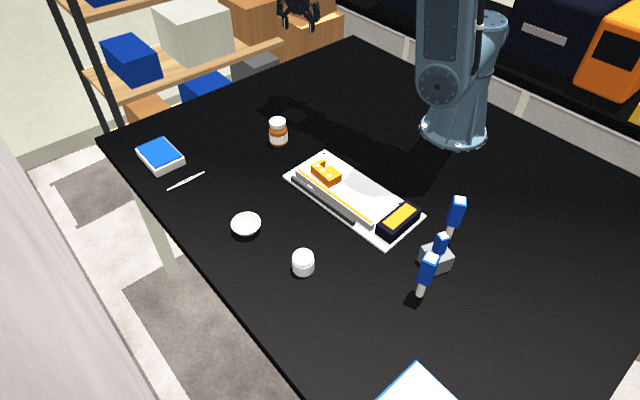

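View pics/side0.png

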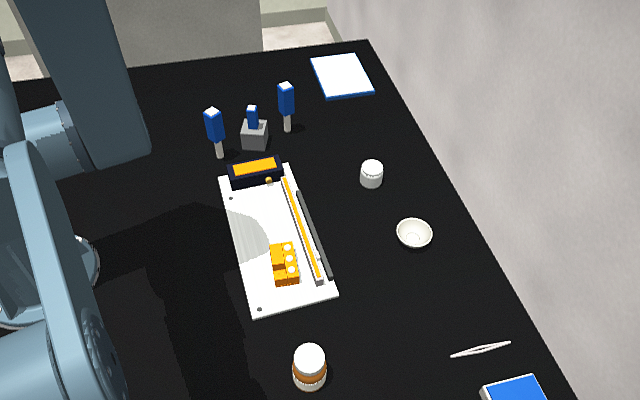

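Pictures: three blue handles: scene (457,212), (441,243, in the holder), (427,270); side (214,125), (252,118, in the holder), (286,98). The carrier is at side (285,263), the rail at (303,230), the dock at (256,168) and the jar at (309,368).

```bash
cat > m1.py <<'E'
from h import *
C={n:dict(np.load(f'{n}0.npz')) for n in ['scene','side']}
for n,c in C.items():
    W=cloud(c); hsv=cv2.cvtColor(c['frame'],cv2.COLOR_BGR2HSV); z=W[...,2]
    blue=cv2.inRange(hsv,(105,150,60),(125,255,255)); org=cv2.inRange(hsv,(10,150,120),(28,255,255))
    for nm,m in [('blue',blue),('orange',org)]:
        k,l,s,ce=cv2.connectedComponentsWithStats(m)
        for i in range(1,k):
            if s[i,4]<30: continue
            p=W[(l==i)&~np.isnan(z)]
            if len(p)<20 or p[:,0].mean()>1.1 or p[:,2].mean()<0.005: continue
            top=p[p[:,2]>np.percentile(p[:,2],97)-0.004]
            print(n,nm,ce[i].round(),s[i,4],'lo',np.percentile(p,2,0).round(3),'hi',np.percentile(p,98,0).round(3),'topmean',top.mean(0).round(4))
    # deck
    dm=((z>0.005)&(z<0.0145)&(c['frame'].min(-1)>90)).astype(np.uint8)
    k,l,s,ce=cv2.connectedComponentsWithStats(dm); i=1+np.argmax(s[1:,4])
    # holder grey, z ~0.055
    hm=(abs(z-0.055)<0.004)&(hsv[...,1]<60)&(W[...,1]>0)&(W[...,0]<0.9)
    k2,l2,s2,c2=cv2.connectedComponentsWithStats(hm.astype(np.uint8))
    for j in range(1,k2):
        if s2[j,4]>25: q=W[l2==j]; print(n,'grey55',c2[j].round(),s2[j,4],q.min(0).round(3),q.max(0).round(3),q.mean(0).round(4))
    m=(l==i).astype(np.uint8); uv=np.argwhere(m)[:,::-1]; p=ray(c,uv.astype(float),0.010)
    print(n,'deck',s[i,4],'z',np.median(z[m>0]),cv2.minAreaRect((p[:,:2]*1000).astype(np.float32)),cv2.boxPoints(cv2.minAreaRect((p[:,:2]*1000).astype(np.float32))).round().tolist())
E
python3 m1.py
```

```text
scene blue [101.   2.] 150 lo [ 0.564 -1.368  0.179] hi [ 0.668 -1.299  0.206] topmean [ 0.6542 -1.3083  0.2036]
scene blue [158. 152.] 802 lo [ 0.788 -0.613 -0.001] hi [ 0.872 -0.436  0.036] topmean [ 0.8324 -0.4944  0.0333]
scene blue [455. 214.] 399 lo [0.378 0.258 0.057] hi [0.423 0.304 0.143] topmean [0.4102 0.2878 0.1413]
scene blue [431. 262.] 625 lo [0.493 0.301 0.058] hi [0.61  0.365 0.143] topmean [0.5975 0.3513 0.1415]
scene orange [612.  58.] 3294 lo [-0.756  0.128  0.024] hi [-0.568  0.321  0.279] topmean [-0.6643  0.1748  0.2778]
scene orange [635. 116.] 130 lo [-0.559  0.367 -0.001] hi [-0.519  0.406  0.063] topmean [-0.5227  0.3756  0.0625]
scene orange [278. 132.] 109 lo [ 0.477 -0.344  0.046] hi [ 0.524 -0.302  0.066] topmean [ 0.5044 -0.3134  0.0639]
scene orange [326. 174.] 416 lo [ 0.473 -0.138  0.013] hi [ 0.522 -0.051  0.042] topmean [ 0.4969 -0.0879  0.0392]
scene orange [336. 197.] 139 lo [ 0.54  -0.141  0.034] hi [0.556 0.128 0.04 ] topmean [0.5485 0.0072 0.0375]
scene orange [399. 216.] 424 lo [0.426 0.153 0.047] hi [0.526 0.192 0.053] topmean [0.4794 0.174
[... 1156 characters left out ...]
50 lo [ 0.54  -0.149  0.036] hi [0.558 0.123 0.043] topmean [ 0.5494 -0.0235  0.0399]
side orange [283. 265.] 911 lo [ 0.471 -0.144  0.014] hi [ 0.519 -0.058  0.044] topmean [ 0.4951 -0.0993  0.0415]
side orange [309. 375.] 208 lo [ 0.467 -0.362  0.052] hi [ 0.521 -0.329  0.064] topmean [ 0.489  -0.3514  0.0615]
side grey55 [254. 128.] 276 [0.46  0.275 0.051] [0.534 0.355 0.059] [0.4974 0.3054 0.0558]
side grey55 [372. 166.] 159 [0.728 0.081 0.051] [0.778 0.134 0.055] [0.7538 0.1077 0.0523]
side deck 7668 z 0.011126553158245123 ((488.73431396484375, 4.938934326171875), (179.53329467773438, 403.8720703125), 3.8338546752929688) [[386.0, 200.0], [413.0, -203.0], [592.0, -191.0], [565.0, 212.0]]
```

```bash
python3 -c "
import cv2,numpy as np
a=cv2.imread('pics/side0.png')[60:320,190:350];b=cv2.imread('pics/scene0.png')[180:310,380:500]
a=cv2.resize(a,None,fx=2.3,fy=2.3);b=cv2.resize(b,(400,433));a=cv2.copyMakeBorder(a,0,0,0,0,0);o=np.zeros((600,800,3),np.uint8);o[:a.shape[0],:a.shape[1]]=a[:600];o[:433,400:800]=b
cv2.imwrite('pics/crop0.png',o)"
```

```text
(no output)
```

View pics/crop0.png

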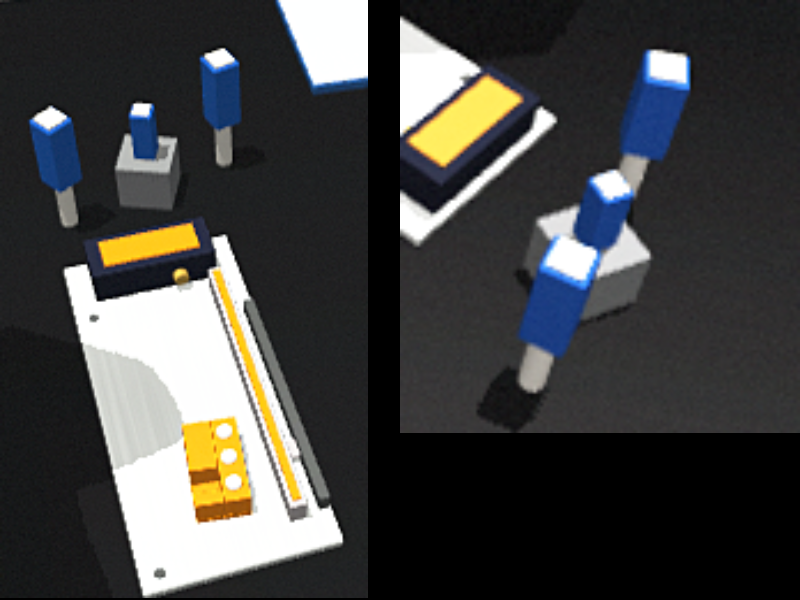

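The crop shows the holder stick is the small one. Its top is at z≈0.117, which matches 10+107 mm. The two outside sticks, at world (0.405,0.277) and (0.593,0.342), are about 145 mm tall and are decoys. I choose the holder stick at (0.498,0.305) and will go above it.

```bash
cat > go.py <<'E'
import sys; from h import *
# usage: go.py x y z psi(deg yaw of tool x, tool down) -> cm / deg in tool axes
x,y,z,psi=map(float,sys.argv[1:5]); o=obs(); q=o['eef_rot']
r=R.from_quat([q[1],q[2],q[3],q[0]]); t=R.from_euler('z',psi,degrees=True)*R.from_euler('x',180,degrees=True)
print('t',o['time_s'],'pos',o['eef_pos'].round(4),'shift',(r.inv().apply(np.array([x,y,z])-o['eef_pos'])*100).round(2),'turn',np.degrees((r.inv()*t).as_rotvec()).round(2),'F',o['wrist_force'].round(1))
E
python3 go.py 0.499 0.305 0.21 184
python3 -m handwheel '[[[1,58.3,-62.4,2,0,0,-157.4],[1,58.3,-62.4,2,0,0,-157.4],[1,58.3,-62.4,2,0,0,-157.4],[1,58.3,-62.4,2,0,0,-157.4],[1,58.3,-62.4,2,0,0,-157.4],[1,58.3,-62.4,2,0,0,-157.4],[1,58.3,-62.4,2,0,0,-157.4],[1,58.3,-62.4,2,0,0,-157.4],[1,58.3,-62.4,2,0,0,-157.4],[1,58.3,-62.4,2,0,0,-157.4]]]'
python3 go.py 0.499 0.305 0.21 184
```

```text
t 0.15 pos [ 0.2571 -0.5138  0.2306] shift [ 58.26 -62.41   2.16] turn [ 0.0000e+00 -1.1000e-01 -1.5743e+02] F [-0.6  0.2 -0.4]
time_s: 1.4
eef_pos: [0.4347, 0.087, 0.2168]
eef_rot: [0.0, 0.388, 0.922, 0.0]
wrist_force: [0.6, -0.5, -0.1]
opening: 0.998
grasp_force: 0.0
t 1.4 pos [0.4347 0.087  0.2168] shift [11.09 19.83  0.68] turn [ 1.000e-02  6.000e-02 -4.963e+01] F [ 0.6 -0.5 -0.1]
```

```bash

python3 -m handwheel '[[[1,11.1,19.8,0.7,0,0,-49.6],[1,11.1,19.8,0.7,0,0,-49.6],[1,11.1,19.8,0.7,0,0,-49.6],[1,11.1,19.8,0.7,0,0,-49.6],[1,11.1,19.8,0.7,0,0,-49.6],[1,11.1,19.8,0.7,0,0,-49.6],[1,11.1,19.8,0.7,0,0,-49.6]]]'
cat > m2.py <<'E'
from h import *
o=obs(); c=camera('wrist'); cv2.imwrite('pics/w1.png',c['frame']); np.savez('w1.npz',**c)
print(o['eef_pos'].round(4),o['eef_rot'].round(4))
W=cloud(c,o); hsv=cv2.cvtColor(c['frame'],cv2.COLOR_BGR2HSV); z=W[...,2]
wh=((hsv[...,1]<60)&(hsv[...,2]>150)&(z>0.105)&(z<0.125)).astype(np.uint8)
g=((hsv[...,1]<60)&(abs(z-.055)<.005)).astype(np.uint8)
for nm,m,h in [('cap',wh,.117),('holder',g,.055)]:
    k,l,s,ce=cv2.connectedComponentsWithStats(m)
    for i in range(1,k):
        if s[i,4]<60: continue
        uv=np.argwhere(l==i)[:,::-1].astype(float); p=ray(c,uv,h,o)[:,:2]*1000
        print(nm,ce[i].round(),s[i,4],'z',np.median(z[l==i]).round(4),cv2.minAreaRect(p.astype(np.float32)))
E
python3 m2.py
```

```text
time_s: 2.28
eef_pos: [0.4997, 0.3019, 0.2095]
eef_rot: [-0.0, -0.03, 1.0, -0.0]
wrist_force: [1.3, -0.5, -0.3]
opening: 1.001
grasp_force: 0.0
[0.4997 0.3019 0.2095] [-2.000e-04 -3.010e-02  9.995e-01 -1.000e-04]
cap [339. 201.] 574 z 0.1174 ((496.8001403808594, 311.95770263671875), (18.259733200073242, 18.275157928466797), 69.48330688476562)
holder [335. 170.] 2731 z 0.0555 ((496.5142517089844, 312.1255798339844), (60.32067108154297, 60.852256774902344), 71.24303436279297)
```

View pics/w1.png

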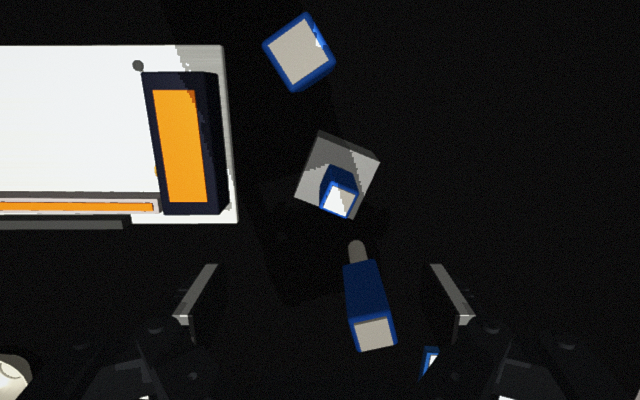

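The view shows the holder at (337,175), the stick cap at (339,201) and the decoys at (300,50) and (370,310). The cap and holder centres agree at (0.4966,0.3120), with yaw ≈ 70°. I'll close along 70° (psi 160).

```bash
python3 go.py 0.4966 0.3120 0.078 160
```

```text
t 2.325 pos [0.4998 0.3018 0.2097] shift [ 0.26  1.04 13.17] turn [-0.000e+00 -1.000e-02  2.345e+01] F [-0.7  0.1  1. ]
```

```bash
python3 -m handwheel '[[[1,0.26,1.04,2,0,0,8],[1,0.26,1.04,3,0,0,16],[1,0.26,1.04,5,0,0,23.5],[1,0.26,1.04,5,0,0,23.5],[1,0.26,1.04,5,0,0,23.5]]]'; python3 go.py 0.4966 0.3120 0.078 160
```

```text
time_s: 2.95
eef_pos: [0.497, 0.3123, 0.1605]
eef_rot: [0.0, 0.172, 0.985, 0.0]
wrist_force: [0.5, -1.4, 0.5]
opening: 0.999
grasp_force: 0.0
t 2.95 pos [0.497  0.3123 0.1605] shift [ 0.03 -0.04  8.25] turn [0.03 0.04 0.18] F [ 0.5 -1.4  0.5]
```

```bash
python3 -m handwheel '[[[1,0,0,3,0,0,0],[1,0,0,6,0,0,0],[1,0,0,8.2,0,0,0],[1,0,0,8.2,0,0,0],[0,0,0,8.2,0,0,0],[-1,0,0,8.2,0,0,0],[-1,0,0,8.2,0,0,0],[-1,0,0,8.2,0,0,0],[-1,0,0,8.2,0,0,0],[-1,0,0,8.2,0,0,0]]]'
```

```text
time_s: 4.2
eef_pos: [0.4971, 0.3127, 0.0786]
eef_rot: [0.001, 0.173, 0.985, 0.0]
wrist_force: [-1.3, 0.9, 6.4]
opening: 0.275
grasp_force: 58.9
```

```bash
cat > m3.py <<'E'
from h import *
# stage/rail fit: rail strip centreline and carrier top from side+scene+wrist(w1)
o=None
for n in ['scene0','side0']:
    c=dict(np.load(n+'.npz')); hsv=cv2.cvtColor(c['frame'],cv2.COLOR_BGR2HSV); W=cloud(c)
    m=cv2.inRange(hsv,(10,120,100),(30,255,255)); k,l,s,ce=cv2.connectedComponentsWithStats(m)
    for i in range(1,k):
        if s[i,4]<60: continue
        p=W[l==i]; p=p[~np.isnan(p[:,2])]
        if len(p)<30: continue
        md=np.median(p,0)
        if not(0.4<md[0]<0.6 and -.2<md[1]<.1): continue
        uv=np.argwhere(l==i)[:,::-1].astype(float)
        if md[0]>.535:
            r=ray(c,uv,.038)[:,:2]; vx,vy,x0,y0=cv2.fitLine((r*1000).astype(np.float32),cv2.DIST_HUBER,0,.01,.01).ravel()
            print(n,'rail yaw(y-axis dir -90)',np.degrees(np.arctan2(vy,vx))%180-90,'at',x0,y0, 'ends',r[:,1].min(),r[:,1].max())
        else:
            full=(l==i)
            hull=cv2.convexHull(uv.astype(np.float32)); mm=np.zeros(l.shape,np.uint8); cv2.fillConvexPoly(mm,hull.astype(np.int32),1)
            top=(mm>0)&(abs(W[...,2]-.040)<.006)
            r=ray(c,np.argwhere(top)[:,::-1].astype(float),.040)[:,:2]*1000
            print(n,'carrier top',top.sum(),cv2.minAreaRect(r.astype(np.float32)))
    # discs
    hm=(hsv[...,1]<70)&(hsv[...,2]>120)&(abs(W[...,2]-.041)<.006)&(W[...,0]>.45)&(W[...,0]<.53)&(W[...,1]>-.17)&(W[...,1]<-.03)
    k,l,s,ce=cv2.connectedComponentsWithStats(hm.astype(np.uint8))
    for i in range(1,k):
        if s[i,4]>10: print(n,'disc',ce[i].round(1),s[i,4],ray(c,ce[i:i+1],.041)[0].round(4))
E
python3 m3.py
```

```text
scene0 carrier top 325 ((497.71246337890625, -92.53048706054688), (94.78801727294922, 52.107521057128906), 88.36199188232422)
scene0 rail yaw(y-axis dir -90) 3.049614 at 548.88324 1.2534049 ends -0.14991112616343483 0.1338432047932186
scene0 disc [316.7 165. ] 15 [ 0.5046 -0.1269  0.041 ]
scene0 disc [322.5 170.1] 17 [ 0.5064 -0.0987  0.041 ]
scene0 disc [328.6 175.2] 18 [ 0.5075 -0.0706  0.041 ]
side0 rail yaw(y-axis dir -90) 3.0008469 at 549.62933 -23.435308 ends -0.1551365451422212 0.1337875990622469
side0 carrier top 810 ((495.30181884765625, -100.32102966308594), (94.03787994384766, 49.932594299316406), 87.41699981689453)
side0 disc [287. 247.] 34 [ 0.5087 -0.0703  0.041 ]
side0 disc [289. 258.] 34 [ 0.5073 -0.0987  0.041 ]
side0 disc [291.1 269.1] 37 [ 0.506  -0.1262  0.041 ]
```

```bash
python3 -m handwheel '[[[-1,0,0,-2,0,0,0],[-1,0,0,-5,0,0,0],[-1,0,0,-9,0,0,0],[-1,0,0,-9,0,0,0],[-1,0,0,-9,0,0,0]]]'; python3 go.py 0.475 -0.120 0.168 160
```

```text
time_s: 4.82
eef_pos: [0.4963, 0.3124, 0.1678]
eef_rot: [-0.0, 0.173, 0.985, -0.0]
wrist_force: [1.3, 1.1, -0.9]
opening: 0.272
grasp_force: 58.9
t 4.825 pos [0.4963 0.3124 0.1678] shift [-1.272e+01 -4.138e+01 -2.000e-02] turn [-0.   -0.01  0.11] F [ 1.3  1.1 -0.9]
```

```bash
python3 -m handwheel '[[[-1,-1.5,-5,0,0,0,0],[-1,-3,-10,0,0,0,0],[-1,-4.5,-15,0,0,0,0],[-1,-6,-20,0,0,0,0],[-1,-7.5,-25,0,0,0,0],[-1,-9,-30,0,0,0,0],[-1,-10.5,-35,0,0,0,0],[-1,-12,-39,0,0,0,0],[-1,-12.7,-41.4,0,0,0,0],[-1,-12.7,-41.4,0,0,0,0]]]'; python3 -m handwheel '[[[-1,0,0,0,0,0,0],[-1,0,0,0,0,0,0]]]' | head -2
cat > m4.py <<'E'
from h import *
o=obs(); c=camera('wrist'); cv2.imwrite('pics/w2.png',c['frame']); np.savez('w2.npz',o=o['eef_pos'],**c)
print(o['eef_pos'].round(4),o['eef_rot'].round(4),o['wrist_force'].round(1))
W=cloud(c,o); hsv=cv2.cvtColor(c['frame'],cv2.COLOR_BGR2HSV); z=W[...,2]
m=cv2.inRange(hsv,(8,120,80),(32,255,255)); k,l,s,ce=cv2.connectedComponentsWithStats(m)
for i in range(1,k):
    if s[i,4]<200: continue
    p=W[(l==i)&~np.isnan(z)]; uv=np.argwhere((l==i)&(abs(z-.0395)<.005))[:,::-1].astype(float)
    if len(uv)<50: continue
    r=ray(c,uv,.040 if s[i,4]>3000 else .038,o)[:,:2]*1000
    print(ce[i].round(),s[i,4],'z',np.nanpercentile(p[:,2],[5,50,95]).round(4),cv2.minAreaRect(r.astype(np.float32)))
print('blue/stick px, depth at rail/deck check')
E
python3 m4.py
```

```text
time_s: 6.08
eef_pos: [0.4741, -0.1211, 0.1664]
eef_rot: [-0.001, 0.174, 0.985, 0.0]
wrist_force: [-0.1, 0.1, 0.5]
opening: 0.274
grasp_force: 59.2
time_s: 6.32
eef_pos: [0.4748, -0.1188, 0.1672]
[ 0.4748 -0.1188  0.1672] [-5.000e-04  1.721e-01  9.851e-01  3.000e-04] [-0.1 -0.1 -2.1]
[355. 193.] 5375 z [0.015  0.0401 0.0414] ((493.17041015625, -100.0772705078125), (89.52311706542969, 51.36896514892578), 87.12007141113281)
[507. 210.] 2601 z [0.037  0.0383 0.0394] ((546.413330078125, 13.516807556152344), (9.227407455444336, 238.6866912841797), 3.0555057525634766)
blue/stick px, depth at rail/deck check
```

View pics/w2.png

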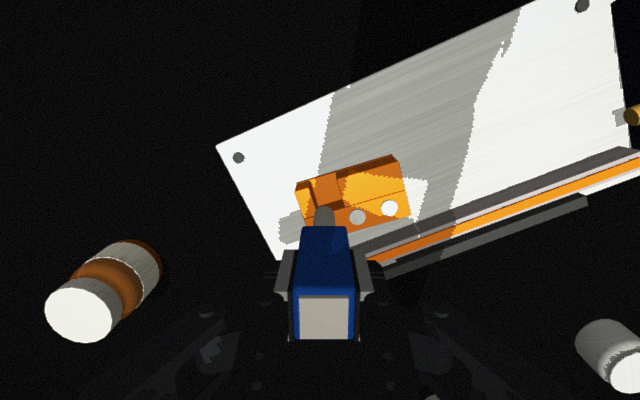

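The picture shows the carrier at (355,190), its slot at (325,188), the stick tip at (323,212) just above it, and the rail strip at (507,210). Yaw: carrier ≈ -2.9°, rail ≈ +3.05°. The slot point is ≈ (0.481,-0.1195), so I go down at (0.477,-0.119).

```bash
cat > f.py <<'E'
import sys; from h import *
n=int(sys.argv[1]) if len(sys.argv)>1 else 6
F=[];T=[];P=[]
for i in range(n):
    o=obs(); F.append(o['wrist_force']);T.append(o['torque']);P.append(o['eef_pos']); camera('wrist')
F,T,P=map(np.array,(F,T,P)); Rr=R.from_euler('z',-3.05,degrees=True)
print('t',round(o['time_s'],2),'pos',P.mean(0).round(4),'Frail(x,y,z)',Rr.apply(F.mean(0)).round(2),'sd',F.std(0).round(1),'Trail',Rr.apply(T.mean(0)).round(3),'sd',T.std(0).round(3))
E
python3 f.py 6; python3 go.py 0.477 -0.119 0.091 160
```

```text
t 6.62 pos [ 0.4751 -0.1192  0.1676] Frail(x,y,z) [-0.08  0.04 -1.1 ] sd [0.3 0.4 0.3] Trail [-0.023 -0.007  0.005] sd [0.007 0.019 0.023]
t 6.675 pos [ 0.4752 -0.1197  0.1677] shift [-0.14  0.13  7.67] turn [-0.    0.01  0.13] F [ 0.1  0.4 -0.2]
```

```bash
python3 -m handwheel '[[[-1,-0.15,0.1,2,0,0,0],[-1,-0.15,0.1,4,0,0,0],[-1,-0.15,0.1,5.5,0,0,0],[-1,-0.15,0.1,6.7,0,0,0],[-1,-0.15,0.1,7.6,0,0,0],[-1,-0.15,0.1,7.6,0,0,0],[-1,-0.15,0.1,7.6,0,0,0]]]'; python3 f.py 5
python3 - <<'E'
from h import *
out=[]
for n in ['side','wrist']:
    c=camera(n); im=c['frame']
    out.append(cv2.resize(im[190:330,210:370] if n=='side' else im[100:350,200:485],(400,350)))
cv2.imwrite('pics/ins.png',np.hstack(out))
E
```

```text
time_s: 7.55
eef_pos: [0.4773, -0.1198, 0.0921]
eef_rot: [0.0, 0.173, 0.985, -0.0]
wrist_force: [0.2, -0.1, 0.6]
opening: 0.273
grasp_force: 59.2
t 7.75 pos [ 0.4773 -0.1198  0.0922] Frail(x,y,z) [-0.41 -0.06 -0.59] sd [0.4 0.5 0.6] Trail [-0.004  0.01   0.009] sd [0.036 0.016 0.03 ]
```

View pics/ins.png

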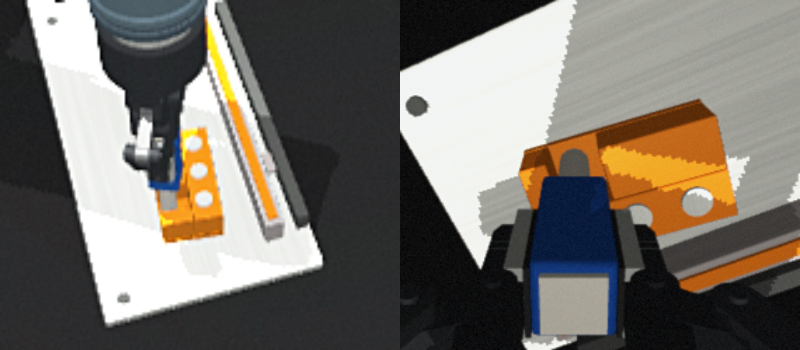

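The crop shows the tip in the slot at wrist crop (575,165), with no contact force. Now I press towards the rail.

```bash
python3 -m handwheel '[[[-1,-0.38,0.38,0,0,0,0],[-1,-0.75,0.54,0,0,0,0],[-1,-1.03,0.65,0,0,0,0],[-1,-1.3,0.77,0,0,0,0],[-1,-1.58,0.89,0,0,0,0],[-1,-1.85,1.0,0,0,0,0],[-1,-2.13,1.12,0,0,0,0],[-1,-2.31,1.2,0,0,0,0],[-1,-2.31,1.2,0,0,0,0]]]'; python3 f.py 5; cat > m5.py <<'E'
from h import *
c=camera('side'); W=cloud(c); hsv=cv2.cvtColor(c['frame'],cv2.COLOR_BGR2HSV); z=W[...,2]
hm=(hsv[...,1]<70)&(hsv[...,2]>110)&(abs(z-.041)<.006)&(W[...,0]>.44)&(W[...,0]<.536)&(W[...,1]>-.2)&(W[...,1]<.14)
k,l,s,ce=cv2.connectedComponentsWithStats(hm.astype(np.uint8)); P=[]
for i in range(1,k):
    if s[i,4]>18: P.append(ray(c,ce[i:i+1],.041)[0]); print('disc',ce[i].round(1),s[i,4],P[-1].round(4))
P=np.array(P)
if len(P)>1:
    vx,vy=cv2.fitLine((P[:,:2]*1000).astype(np.float32),cv2.DIST_L2,0,.01,.01).ravel()[:2]; print('yaw',np.degrees(np.arctan2(vy,vx))%180-90)
E
python3 m5.py
```

```text
time_s: 9.02
eef_pos: [0.503, -0.1162, 0.0917]
eef_rot: [0.0, 0.173, 0.985, 0.0]
wrist_force: [-0.7, -0.1, -0.1]
opening: 0.276
grasp_force: 59.1
t 9.22 pos [ 0.5029 -0.1162  0.0918] Frail(x,y,z) [-0.38  0.37 -0.8 ] sd [0.3 0.4 0.4] Trail [-0.     0.028  0.009] sd [0.017 0.038 0.013]
disc [299.2 266.1] 37 [ 0.5234 -0.123   0.041 ]
disc [289.2 266.9] 20 [ 0.5032 -0.1201  0.041 ]
yaw 81.78218
```

```bash
python3 -m handwheel '[[[-1,-0.12,0.05,0,0,0,0],[-1,-0.24,0.1,0,0,0,0],[-1,-0.37,0.16,0,0,0,0],[-1,-0.5,0.21,0,0,0,0],[-1,-0.62,0.26,0,0,0,0],[-1,-0.74,0.31,0,0,0,0],[-1,-0.74,0.31,0,0,0,0]]]'; python3 f.py 5;python3 m5.py
```

```text
time_s: 10.2
eef_pos: [0.5104, -0.1158, 0.0915]
eef_rot: [-0.0, 0.173, 0.985, -0.0]
wrist_force: [-4.5, -0.4, 1.9]
opening: 0.275
grasp_force: 59.6
t 10.4 pos [ 0.5104 -0.1157  0.0916] Frail(x,y,z) [-4.66 -0.51  1.56] sd [0.3 0.2 0.4] Trail [-0.097  0.969  0.02 ] sd [0.036 0.017 0.011]
disc [302.5 264.7] 31 [ 0.5309 -0.1212  0.041 ]
```

```bash
cat > m6.py <<'E'
from h import *
import sys
o=obs(); c=camera('wrist'); cv2.imwrite(f'pics/{sys.argv[1]}.png',c['frame'])
W=cloud(c,o); hsv=cv2.cvtColor(c['frame'],cv2.COLOR_BGR2HSV); z=W[...,2]
m=cv2.inRange(hsv,(8,120,50),(32,255,255)); k,l,s,ce=cv2.connectedComponentsWithStats(m)
for i in range(1,k):
    if s[i,4]<200: continue
    sel=(l==i)&(abs(z-.039)<.005)
    if sel.sum()<80: continue
    p=W[sel][:,:2]*1000
    print(ce[i].round(),sel.sum(),cv2.minAreaRect(p.astype(np.float32)),cv2.boxPoints(cv2.minAreaRect(p.astype(np.float32))).round(1).tolist())
E
python3 m6.py w3; python3 - <<'E'
from h import *
c=camera('scene'); a=cv2.resize(c['frame'][140:270,270:440],(400,306)); w=cv2.resize(cv2.imread('pics/w3.png')[80:360,200:566],(400,306))
cv2.imwrite('pics/press.png',np.hstack([a,w]))
E
```

```text
[355. 198.] 6771 ((511.3289794921875, -99.7066650390625), (50.53517532348633, 89.7251205444336), 14.984855651855469) [[475.29998779296875, -62.900001525878906], [498.5, -149.60000610351562], [547.2999877929688, -136.5], [524.0999755859375, -49.79999923706055]]
[511. 219.] 3462 ((548.7246704101562, -9.445426940917969), (10.836074829101562, 165.7208709716797), 3.1765451431274414) [[538.7000122070312, 73.0], [547.9000244140625, -92.5], [558.7000122070312, -91.9000015258789], [549.5, 73.5999984741211]]
```

View pics/press.png

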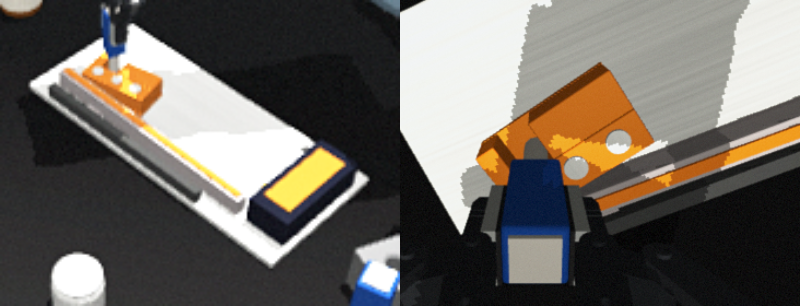

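The view shows the carrier turned to +15° with its rear corner on the rail; its front is off the rail. I keep pressing gently, moving forward a little so the lever grows, to swing it square.

```bash
python3 -m handwheel '[[[-1,-0.05,0.13,0,0,0,0],[-1,-0.11,0.26,0,0,0,0],[-1,-0.11,0.26,0,0,0,0]]]'|sed -n 2p; python3 f.py 4;python3 m6.py w4
```

```text
eef_pos: [0.5126, -0.1135, 0.0916]
t 11.12 pos [ 0.5126 -0.1135  0.0916] Frail(x,y,z) [-4.23 -0.03  0.86] sd [0.4 0.4 0.2] Trail [0.008 1.01  0.023] sd [0.048 0.032 0.027]
[357. 200.] 6736 ((514.6641235351562, -97.04660034179688), (50.85309982299805, 89.55113220214844), 10.381694793701172) [[481.6000061035156, -57.599998474121094], [497.70001220703125, -145.6999969482422], [547.7000122070312, -136.5], [531.5999755859375, -48.400001525878906]]
[510. 217.] 3498 ((548.8319091796875, -7.375), (10.498419761657715, 166.86444091796875), 3.1215906143188477) [[539.0, 75.5999984741211], [548.0999755859375, -91.0], [558.5999755859375, -90.4000015258789], [549.5, 76.19999694824219]]
```

Rotating as expected (now 10.4°) at a constant 4–5 N. Continuing.

```bash
python3 -m handwheel '[[[-1,-0.05,0.13,0,0,0,0],[-1,-0.11,0.26,0,0,0,0],[-1,-0.16,0.39,0,0,0,0],[-1,-0.16,0.39,0,0,0,0]]]'|sed -n 2p; python3 f.py 4;python3 m6.py w4
```

```text
eef_pos: [0.5154, -0.1103, 0.0916]
t 11.88 pos [ 0.5154 -0.1103  0.0916] Frail(x,y,z) [-4.07  1.11  0.21] sd [0.4 0.3 0.3] Trail [0.279 0.961 0.016] sd [0.056 0.036 0.025]
[359. 202.] 6620 ((520.4306640625, -93.25544738769531), (52.336124420166016, 89.6977310180664), 3.63891339302063) [[491.5, -50.20000076293945], [497.20001220703125, -139.6999969482422], [549.4000244140625, -136.39999389648438], [543.7000122070312, -46.79999923706055]]
[508. 213.] 3563 ((548.7855834960938, -6.8068389892578125), (10.782309532165527, 172.43702697753906), 3.2789320945739746) [[538.5, 79.0], [548.2999877929688, -93.19999694824219], [559.0999755859375, -92.5999984741211], [549.2000122070312, 79.5999984741211]]
```

```bash
python3 -m handwheel '[[[-1,-0.05,0.02,0,0,0,0],[-1,-0.09,0.04,0,0,0,0],[-1,-0.09,0.04,0,0,0,0]]]'|sed -n 2p; python3 f.py 6;python3 m6.py w4
```

```text
eef_pos: [0.5157, -0.1103, 0.0916]
t 12.6 pos [ 0.5157 -0.1103  0.0916] Frail(x,y,z) [-6.24  1.56  2.18] sd [0.2 0.4 0.5] Trail [0.382 1.492 0.019] sd [0.036 0.033 0.025]
[359. 202.] 6630 ((519.4290771484375, -93.40194702148438), (50.39269256591797, 90.04304504394531), 3.4635627269744873) [[491.6000061035156, -50.0], [497.0, -139.89999389648438], [547.2999877929688, -136.8000030517578], [541.9000244140625, -46.900001525878906]]
[508. 213.] 3564 ((548.7164306640625, -6.746543884277344), (10.784714698791504, 172.65826416015625), 2.9692811965942383) [[538.9000244140625, 79.19999694824219], [547.7999877929688, -93.19999694824219], [558.5999755859375, -92.69999694824219], [549.5999755859375, 79.69999694824219]]
```

Square against the rail (3.46° against 3.0–3.3°, fronts flush) at ~6 N. Now feeding along the rail.

```bash
python3 -m handwheel '[[[-1,0.04,0.09,0,0,0,0],[-1,0.08,0.18,0,0,0,0],[-1,0.12,0.28,0,0,0,0],[-1,0.2,0.46,0,0,0,0],[-1,0.27,0.64,0,0,0,0],[-1,0.35,0.83,0,0,0,0],[-1,0.43,1.01,0,0,0,0],[-1,0.51,1.2,0,0,0,0],[-1,0.59,1.38,0,0,0,0],[-1,0.67,1.56,0,0,0,0]]]'; python3 f.py 2; python3 m6.py w5
```

```text
time_s: 13.95
eef_pos: [0.5153, -0.0951, 0.0917]
eef_rot: [0.0, 0.173, 0.985, -0.001]
wrist_force: [-5.0, -4.7, -2.1]
opening: 0.271
grasp_force: 59.3
t 14.0 pos [ 0.5153 -0.0949  0.0917] Frail(x,y,z) [-4.71 -4.27 -1.8 ] sd [0.5 0.2 0.3] Trail [-1.008  1.216 -0.014] sd [0.004 0.001 0.018]
[355. 204.] 6554 ((519.76904296875, -80.34648132324219), (50.781494140625, 90.61302185058594), 3.113631010055542) [[492.0, -36.5], [496.8999938964844, -127.0], [547.5999755859375, -124.19999694824219], [542.7000122070312, -33.70000076293945]]
[508. 213.] 3568 ((548.2468872070312, 8.427864074707031), (10.361329078674316, 172.26695251464844), 3.1516497135162354) [[538.2999877929688, 94.0999984741211], [547.7999877929688, -77.9000015258789], [558.2000122070312, -77.30000305175781], [548.7000122070312, 94.69999694824219]]
```

```bash
python3 -m handwheel '[[[-1,0.08,0.3,0,0,0,0],[-1,0.2,0.57,0,0,0,0],[-1,0.31,0.85,0,0,0,0],[-1,0.43,1.12,0,0,0,0],[-1,0.55,1.4,0,0,0,0],[-1,0.67,1.68,0,0,0,0],[-1,0.78,1.95,0,0,0,0],[-1,0.9,2.23,0,0,0,0],[-1,1.02,2.5,0,0,0,0],[-1,1.14,2.78,0,0,0,0]]]'; python3 f.py 2; python3 m6.py w5
```

```text
time_s: 15.35
eef_pos: [0.514, -0.0651, 0.0916]
eef_rot: [0.0, 0.173, 0.985, -0.001]
wrist_force: [-5.0, -5.1, -0.7]
opening: 0.27
grasp_force: 59.3
t 15.4 pos [ 0.5139 -0.0649  0.0917] Frail(x,y,z) [-5.61 -4.71 -0.99] sd [0.3 0.1 0.3] Trail [-1.168  1.347  0.021] sd [0.057 0.01  0.021]
[355. 204.] 6563 ((519.0335693359375, -50.79714584350586), (52.18019104003906, 90.26021575927734), 2.875077962875366) [[490.70001220703125, -7.0], [495.20001220703125, -97.19999694824219], [547.4000244140625, -94.5999984741211], [542.7999877929688, -4.400000095367432]]
[508. 213.] 3597 ((547.0447998046875, 38.20996856689453), (10.6331205368042, 172.901611328125), 3.0998528003692627) [[537.0999755859375, 124.19999694824219], [546.4000244140625, -48.400001525878906], [557.0, -47.79999923706055], [547.7000122070312, 124.80000305175781]]
```

Steady (press ~5.6 N, feed ~4.7 N). Next 2 × 30 mm along the rail.

```bash
python3 -m handwheel '[[[-1,0.12,0.28,0,0,0,0],[-1,0.24,0.55,0,0,0,0],[-1,0.35,0.83,0,0,0,0],[-1,0.47,1.1,0,0,0,0],[-1,0.59,1.38,0,0,0,0],[-1,0.7,1.66,0,0,0,0],[-1,0.82,1.93,0,0,0,0],[-1,0.94,2.21,0,0,0,0],[-1,1.06,2.48,0,0,0,0],[-1,1.17,2.76,0,0,0,0]]]' | sed -n 2,4p; python3 f.py 2; python3 m6.py w5
```

```text
eef_pos: [0.5124, -0.035, 0.0916]
eef_rot: [0.0, 0.173, 0.985, -0.001]
wrist_force: [-4.6, -6.4, -0.5]
t 16.8 pos [ 0.5124 -0.0348  0.0916] Frail(x,y,z) [-5.17 -5.29 -0.1 ] sd [0.3 0.8 0.4] Trail [-1.103  1.309 -0.021] sd [0.039 0.026 0.006]
[605. 110.] 229 ((503.7536315917969, 140.82577514648438), (9.704202651977539, 10.669198036193848), 4.150556564331055) [[498.5, 145.8000030517578], [499.29998779296875, 135.1999969482422], [509.0, 135.89999389648438], [508.20001220703125, 146.5]]
[355. 204.] 6564 ((517.9539184570312, -20.68161392211914), (53.07833480834961, 89.94117736816406), 2.9812989234924316) [[489.1000061035156, 22.799999237060547], [493.79998779296875, -67.0], [546.7999877929688, -64.19999694824219], [542.0999755859375, 25.600000381469727]]
[491. 219.] 3103 ((546.0648193359375, 57.70390319824219), (10.657978057861328, 151.69338989257812), 3.1846961975097656) [[536.5, 133.10000610351562], [545.0, -18.299999237060547], [555.5999755859375, -17.700000762939453], [547.2000122070312, 133.6999969482422]]
```

```bash
python3 -m handwheel '[[[-1,0.1,0.29,0,0,0,0],[-1,0.22,0.56,0,0,0,0],[-1,0.33,0.84,0,0,0,0],[-1,0.45,1.11,0,0,0,0],[-1,0.57,1.39,0,0,0,0],[-1,0.68,1.67,0,0,0,0],[-1,0.8,1.94,0,0,0,0],[-1,0.92,2.22,0,0,0,0],[-1,1.04,2.49,0,0,0,0],[-1,1.15,2.77,0,0,0,0]]]' | sed -n 2,4p; python3 f.py 2; python3 m6.py w5
```

```text
eef_pos: [0.511, -0.0051, 0.0917]
eef_rot: [-0.0, 0.173, 0.985, -0.001]
wrist_force: [-6.1, -5.4, -0.6]
t 18.2 pos [ 0.511  -0.0049  0.0916] Frail(x,y,z) [-6.05 -4.89 -0.26] sd [0.3 0.2 0.3] Trail [-1.231  1.366 -0.029] sd [0.082 0.02  0.017]
[553. 130.] 231 ((503.87713623046875, 141.08953857421875), (9.733579635620117, 11.138547897338867), 89.38707733154297) [[498.29998779296875, 136.3000030517578], [509.3999938964844, 136.1999969482422], [509.5, 145.89999389648438], [498.3999938964844, 146.0]]
[355. 204.] 6552 ((515.9813842773438, 9.602500915527344), (51.81547546386719, 90.62517547607422), 2.965304136276245) [[487.79998779296875, 53.5], [492.5, -37.0], [544.2000122070312, -34.29999923706055], [539.5, 56.20000076293945]]
[465. 228.] 2419 ((545.19091796875, 72.8124771118164), (10.609445571899414, 121.73503112792969), 3.1840169429779053) [[536.5, 133.3000030517578], [543.2999877929688, 11.699999809265137], [553.9000244140625, 12.300000190734863], [547.0999755859375, 133.89999389648438]]
```

```bash
python3 -m handwheel '[[[-1,0.12,0.28,0,0,0,0],[-1,0.24,0.55,0,0,0,0],[-1,0.35,0.83,0,0,0,0],[-1,0.47,1.1,0,0,0,0],[-1,0.59,1.38,0,0,0,0],[-1,0.7,1.66,0,0,0,0],[-1,0.82,1.93,0,0,0,0],[-1,0.94,2.21,0,0,0,0],[-1,1.06,2.48,0,0,0,0],[-1,1.17,2.76,0,0,0,0]]]' | sed -n 2,4p; python3 f.py 2; python3 m6.py w6; python3 - <<'E'
from h import *
o=obs(); c=camera('wrist'); W=cloud(c,o); hsv=cv2.cvtColor(c['frame'],cv2.COLOR_BGR2HSV)
# dock: dark navy top z .052 near edge
m=(abs(W[...,2]-.052)<.003)&(W[...,1]>.1)
p=W[m][:,:2]*1000; print('dock',m.sum(),cv2.boxPoints(cv2.minAreaRect(p.astype(np.float32))).round(1).tolist(), 'minY at x~0.50-.53',np.percentile(p[(p[:,0]>480)&(p[:,0]<500),1],1))
E
```

```text
eef_pos: [0.5094, 0.025, 0.0916]
eef_rot: [0.0, 0.173, 0.985, -0.001]
wrist_force: [-6.1, -6.1, -0.1]
t 19.6 pos [0.5094 0.0252 0.0916] Frail(x,y,z) [-6.27 -5.28 -0.58] sd [0.1 0.5 0.5] Trail [-1.172  1.265  0.009] sd [0.06  0.003 0.009]
[502. 149.] 203 ((504.3548583984375, 141.2950439453125), (10.485489845275879, 9.555815696716309), 4.340906620025635) [[498.79998779296875, 145.6999969482422], [499.5, 136.10000610351562], [509.8999938964844, 136.89999389648438], [509.20001220703125, 146.5]]
[355. 204.] 6551 ((514.857666015625, 39.43440246582031), (52.80552673339844, 90.07559967041016), 2.9229671955108643) [[486.20001220703125, 83.0999984741211], [490.79998779296875, -6.900000095367432], [543.5, -4.199999809265137], [538.9000244140625, 85.80000305175781]]
[440. 237.] 1750 ((544.3663940429688, 87.66752624511719), (10.793684959411621, 91.36740112304688), 2.7597057819366455) [[536.7999877929688, 133.0], [541.2000122070312, 41.79999923706055], [552.0, 42.29999923706055], [547.5999755859375, 133.60000610351562]]
[125. 351.] 240 ((554.0934448242188, -142.1268310546875), (7.87935209274292, 35.43489074707031), 10.196455001831055) [[547.0999755859375, -125.4000015258789], [553.4000244140625, -160.3000030517578], [561.0999755859375, -158.89999389648438], [554.7999877929688, -124.0]]
dock 22218 [[418.79998779296875, 195.5], [422.29998779296875, 139.8000030517578], [544.0, 147.60000610351562], [540.4000244140625, 203.3000030517578]] minY at x~0.50-.53 145.26551499374517
```

```bash
python3 -m handwheel '[[[-1,0.12,0.28,0,0,0,0],[-1,0.24,0.55,0,0,0,0],[-1,0.35,0.83,0,0,0,0],[-1,0.47,1.1,0,0,0,0],[-1,0.59,1.38,0,0,0,0],[-1,0.7,1.66,0,0,0,0],[-1,0.82,1.93,0,0,0,0],[-1,0.94,2.21,0,0,0,0],[-1,1.06,2.48,0,0,0,0],[-1,1.17,2.76,0,0,0,0]]]' | sed -n 2,4p; python3 f.py 2
python3 -m handwheel '[[[-1,0.1,0.2,0,0,0,0],[-1,0.18,0.38,0,0,0,0],[-1,0.25,0.56,0,0,0,0],[-1,0.33,0.74,0,0,0,0],[-1,0.41,0.93,0,0,0,0],[-1,0.49,1.12,0,0,0,0],[-1,0.57,1.3,0,0,0,0]]]' | sed -n 2,4p; python3 f.py 3;python3 m6.py w6
```

```text
eef_pos: [0.5079, 0.0551, 0.0916]
eef_rot: [0.0, 0.173, 0.985, -0.001]
wrist_force: [-4.5, -5.6, -0.6]
t 21.05 pos [0.5079 0.0553 0.0916] Frail(x,y,z) [-4.67 -4.95 -0.29] sd [0.1 0.4 0.3] Trail [-1.127  1.189  0.035] sd [0.055 0.003 0.013]
eef_pos: [0.5071, 0.0693, 0.0916]
eef_rot: [0.0, 0.173, 0.985, -0.001]
wrist_force: [-4.6, -4.9, -0.6]
t 22.07 pos [0.507  0.0695 0.0916] Frail(x,y,z) [-4.85 -4.25 -0.58] sd [0.5 0.7 0.6] Trail [-1.006  1.07  -0.003] sd [0.099 0.007 0.024]
[355. 204.] 6562 ((512.272216796875, 83.69100952148438), (52.50019454956055, 89.87335205078125), 2.6811161041259766) [[483.8999938964844, 127.4000015258789], [488.20001220703125, 37.599998474121094], [540.5999755859375, 40.0], [536.4000244140625, 129.8000030517578]]
[431. 177.] 185 ((504.47357177734375, 141.3548126220703), (9.436373710632324, 9.475672721862793), 5.843729019165039) [[499.29998779296875, 145.60000610351562], [500.29998779296875, 136.1999969482422], [509.6000061035156, 137.10000610351562], [508.70001220703125, 146.5]]
[405. 250.] 825 ((543.0071411132812, 110.0590591430664), (10.261969566345215, 47.58977127075195), 3.0062618255615234) [[536.5999755859375, 133.60000610351562], [539.0999755859375, 86.0], [549.4000244140625, 86.5999984741211], [546.9000244140625, 134.10000610351562]]
[ 99. 362.] 816 ((554.77587890625, -119.75641632080078), (9.265768051147461, 79.9189453125), 3.1916584968566895) [[547.9000244140625, -80.0999984741211], [552.4000244140625, -159.89999389648438], [561.5999755859375, -159.39999389648438], [557.2000122070312, -79.5999984741211]]
```

```bash
python3 -m handwheel '[[[-1,0.01,0.16,0,0,0,0],[-1,0.07,0.3,0,0,0,0],[-1,0.13,0.43,0,0,0,0],[-1,0.19,0.57,0,0,0,0],[-1,0.25,0.71,0,0,0,0],[-1,0.31,0.85,0,0,0,0],[-1,0.37,0.99,0,0,0,0],[-1,0.43,1.12,0,0,0,0]]]' | sed -n 2,4p; python3 f.py 3;python3 m6.py w6|head -1
```

```text
eef_pos: [0.5068, 0.0805, 0.0917]
eef_rot: [0.0, 0.173, 0.985, -0.002]
wrist_force: [-4.4, -9.0, 1.0]
t 23.27 pos [0.5067 0.0806 0.0917] Frail(x,y,z) [-4.88 -8.22  0.57] sd [0.1 0.4 0.3] Trail [-1.814  1.265 -0.043] sd [0.045 0.019 0.033]
[357. 204.] 6680 ((511.1643981933594, 97.95565032958984), (50.731910705566406, 96.66452026367188), 2.853959560394287) [[483.3999938964844, 145.0], [488.20001220703125, 48.400001525878906], [538.9000244140625, 50.900001525878906], [534.0999755859375, 147.5]]
```

```bash
python3 -m handwheel '[[[-1,0.01,0.11,0,0,0,0],[-1,0.05,0.2,0,0,0,0],[-1,0.09,0.29,0,0,0,0],[-1,0.13,0.38,0,0,0,0],[-1,0.13,0.38,0,0,0,0]]]' | sed -n 2,4p; python3 f.py 3;python3 m6.py w6|head -1
```

```text
eef_pos: [0.5066, 0.0844, 0.0917]
eef_rot: [-0.0, 0.173, 0.985, -0.002]
wrist_force: [-6.0, -8.9, 0.8]
t 24.1 pos [0.5066 0.0844 0.0916] Frail(x,y,z) [-6.57 -8.39  1.31] sd [0.1 0.2 0.4] Trail [-1.91   1.444 -0.022] sd [0.008 0.013 0.012]
[356. 204.] 6627 ((511.79315185546875, 99.95731353759766), (52.80717468261719, 92.877197265625), 2.662837266921997) [[483.29998779296875, 145.10000610351562], [487.6000061035156, 52.29999923706055], [540.2999877929688, 54.79999923706055], [536.0, 147.60000610351562]]
```

```bash
python3 -m handwheel '[[[-1,0.02,0.05,0,0,0,0],[-1,0.04,0.09,0,0,0,0],[-1,0.06,0.14,0,0,0,0],[-1,0.06,0.14,0,0,0,0]]]' | sed -n 2,4p; python3 f.py 3;python3 m6.py w6|head -1
```

```text
eef_pos: [0.5065, 0.0859, 0.0916]
eef_rot: [-0.0, 0.172, 0.985, -0.002]
wrist_force: [-6.7, -9.4, 1.7]
t 24.8 pos [0.5065 0.0859 0.0916] Frail(x,y,z) [-6.25 -9.05  1.37] sd [0.8 0.6 0.6] Trail [-1.941  1.502  0.004] sd [0.033 0.02  0.029]
[355. 204.] 6593 ((510.7208251953125, 100.47013854980469), (50.637840270996094, 91.50055694580078), 2.608565092086792) [[483.29998779296875, 145.0], [487.5, 53.599998474121094], [538.0999755859375, 55.900001525878906], [533.9000244140625, 147.3000030517578]]
```

```bash
python3 -m handwheel '[[[-1,0.02,0.05,0,0,0,0],[-1,0.04,0.09,0,0,0,0],[-1,0.06,0.14,0,0,0,0],[-1,0.06,0.14,0,0,0,0]]]' | sed -n 2,4p; python3 f.py 3;python3 m6.py w6|head -1
```

```text
eef_pos: [0.5065, 0.0872, 0.0917]
eef_rot: [-0.0, 0.172, 0.985, -0.002]
wrist_force: [-6.3, -9.5, 1.9]
t 25.5 pos [0.5065 0.0872 0.0917] Frail(x,y,z) [-6.27 -9.63  1.68] sd [0.4 0.4 0.3] Trail [-2.133  1.48  -0.031] sd [0.036 0.013 0.039]
[355. 204.] 6586 ((510.7999267578125, 101.2279052734375), (50.55110549926758, 90.49285125732422), 2.8883376121520996) [[483.29998779296875, 145.10000610351562], [487.79998779296875, 54.79999923706055], [538.2999877929688, 57.29999923706055], [533.7999877929688, 147.6999969482422]]
```

```bash
python3 -m handwheel '[[[-1,0.02,0.05,0,0,0,0],[-1,0.04,0.09,0,0,0,0],[-1,0.04,0.09,0,0,0,0]]]' | sed -n 2,4p; python3 f.py 4;python3 m6.py w6|head -1
```

```text
eef_pos: [0.5064, 0.0875, 0.0917]
eef_rot: [-0.0, 0.172, 0.985, -0.003]
wrist_force: [-6.4, -12.8, 1.2]
t 26.12 pos [0.5064 0.0875 0.0917] Frail(x,y,z) [ -7.04 -12.16   1.31] sd [0.2 0.4 0.5] Trail [-2.784  1.547 -0.009] sd [0.007 0.018 0.02 ]
[355. 204.] 6583 ((510.77972412109375, 101.33584594726562), (50.76473617553711, 90.47431945800781), 3.0498740673065186) [[483.0, 145.1999969482422], [487.79998779296875, 54.79999923706055], [538.5, 57.5], [533.7000122070312, 147.89999389648438]]
```

```bash
python3 -m handwheel '[[[-1,0.02,0.04,0,0,0,0],[-1,0.02,0.04,0,0,0,0],[-1,0.02,0.04,0,0,0,0]]]' | sed -n 2,4p; python3 f.py 3;python3 m6.py w6|head -1
python3 - <<'E'
from h import *
c=camera('side');cv2.imwrite('pics/dock.png',cv2.resize(c['frame'][130:300,190:350],(560,595)))
E
```

```text
eef_pos: [0.5064, 0.0876, 0.0917]
eef_rot: [0.0, 0.172, 0.985, -0.003]
wrist_force: [-5.8, -13.1, 1.1]
t 26.7 pos [0.5064 0.0876 0.0917] Frail(x,y,z) [ -6.26 -13.39   1.35] sd [0.5 0.5 0.2] Trail [-3.069  1.584  0.009] sd [0.02  0.048 0.022]
[355. 204.] 6579 ((510.7147216796875, 101.25570678710938), (50.70454788208008, 90.46432495117188), 3.1445083618164062) [[482.8999938964844, 145.0], [487.8999938964844, 54.70000076293945], [538.5, 57.5], [533.5, 147.8000030517578]]
```

View pics/w6.png

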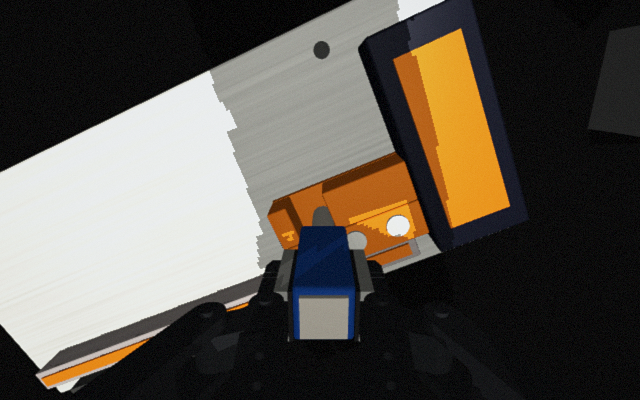

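The view shows the carrier's front edge flush on the dock at (415,195), along the rail and square. Now I release gently, then lift.

```bash
python3 -m handwheel '[[[-1,-0.01,-0.16,0,0,0,0],[-1,-0.01,-0.32,0,0,0,0],[-1,0.03,-0.45,0,0,0,0],[-1,0.08,-0.58,0,0,0,0],[-1,0.13,-0.65,0,0,0,0],[-1,0.18,-0.73,0,0,0,0],[-1,0.23,-0.8,0,0,0,0],[-1,0.28,-0.88,0,0,0,0],[-1,0.28,-0.88,0,0,0,0]]]' | sed -n 2,4p; python3 f.py 4;python3 m6.py w7|head -1
```

```text
eef_pos: [0.5009, 0.0836, 0.0917]
eef_rot: [0.0, 0.173, 0.985, 0.0]
wrist_force: [0.3, 0.4, 0.3]
t 28.12 pos [0.5009 0.0836 0.0917] Frail(x,y,z) [ 0.09 -0.02 -0.27] sd [0.2 0.4 0.5] Trail [-0.002 -0.005 -0.002] sd [0.023 0.012 0.031]
[364. 208.] 6423 ((510.2680969238281, 101.14546203613281), (52.03083419799805, 90.5815658569336), 3.014914035797119) [[481.8999938964844, 145.0], [486.70001220703125, 54.5], [538.5999755859375, 57.29999923706055], [533.9000244140625, 147.6999969482422]]
```

```bash
python3 -m handwheel '[[[-1,0,0,-1.5,0,0,0],[-1,0,0,-4.5,0,0,0],[-1,0,0,-8,0,0,0],[-1,0,0,-8,0,0,0],[-1,0,0,-8,0,0,0]]]'| sed -n 2,4p; python3 go.py 0.4968 0.3125 0.172 160
python3 - <<'E'
from h import *
c=camera('wrist'); cv2.imwrite('pics/w8.png',c['frame'])
for n in ['pics/w2.png','pics/w8.png']:
    h=cv2.cvtColor(cv2.imread(n),cv2.COLOR_BGR2HSV); m=cv2.inRange(h,(105,150,40),(125,255,255)); 
    k,l,s,ce=cv2.connectedComponentsWithStats(m); i=1+np.argmax(s[1:,4]); print(n,ce[i],s[i])
E
```

```text
eef_pos: [0.5007, 0.0836, 0.1718]
eef_rot: [0.0, 0.173, 0.985, 0.0]
wrist_force: [1.3, -1.0, -2.0]
t 28.85 pos [0.5007 0.0836 0.1718] shift [ 8.160e+00  2.139e+01 -2.000e-02] turn [0.   0.01 0.1 ] F [ 1.3 -1.  -2. ]
pics/w2.png [323.53132416 269.36877076] [ 292  226   64  114 4214]
pics/w8.png [323.44842204 269.16627414] [ 292  226   64  114 4246]
```

Stick hasn't shifted in the grip. Carrying it to above the holder.

```bash
python3 -m handwheel '[[[-1,1.6,4.3,0,0,0,0],[-1,3.2,8.5,0,0,0,0],[-1,4.9,12.8,0,0,0,0],[-1,6.5,17,0,0,0,0],[-1,7.6,20,0,0,0,0],[-1,8.15,21.4,0,0,0,0],[-1,8.15,21.4,0,0,0,0],[-1,8.15,21.4,0,0,0,0]]]'| sed -n 2,4p; python3 go.py 0.4968 0.3125 0.079 160; python3 - <<'E'
from h import *
o=obs(); c=camera('wrist'); cv2.imwrite('pics/w9.png',c['frame']); W=cloud(c,o); hsv=cv2.cvtColor(c['frame'],cv2.COLOR_BGR2HSV); z=W[...,2]
g=((hsv[...,1]<60)&(abs(z-.055)<.004)&(W[...,0]<.6)).astype(np.uint8)
k,l,s,ce=cv2.connectedComponentsWithStats(g)
for i in range(1,k):
    if s[i,4]>200: print(ce[i],s[i,4],cv2.minAreaRect((W[l==i][:,:2]*1000).astype(np.float32)))
E
```

```text
eef_pos: [0.4971, 0.3114, 0.1712]
eef_rot: [-0.0, 0.173, 0.985, -0.0]
wrist_force: [-0.1, 0.9, -0.4]
t 29.9 pos [0.4971 0.3114 0.1712] shift [0.06 0.11 9.22] turn [-0.06 -0.03  0.06] F [-0.1  0.9 -0.4]
[325.8266049  188.24090007] 4533 ((496.91778564453125, 312.0027770996094), (60.145267486572266, 60.65885925292969), 71.01350402832031)
```

View pics/w9.png

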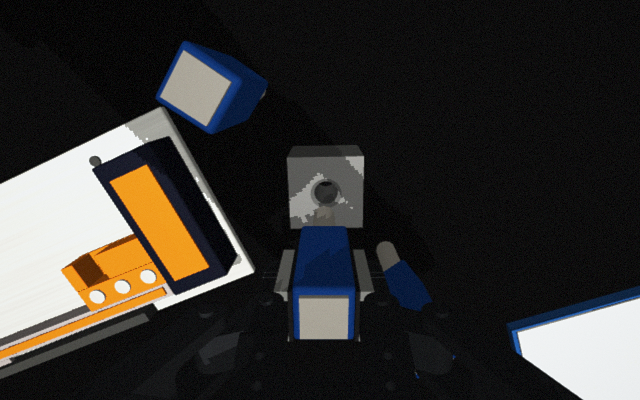

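The hole is at (326,192), straight under the stick, with the holder centre at (0.4969,0.3120). The carrier stays on the dock. Lowering now.

```bash
python3 -m handwheel '[[[-1,0.05,0.08,2,0,0,0],[-1,0.05,0.08,3.8,0,0,0],[-1,0.05,0.08,4.6,0,0,0],[-1,0.05,0.08,5.2,0,0,0],[-1,0.05,0.08,5.8,0,0,0],[-1,0.05,0.08,5.8,0,0,0]]]'| sed -n 2,4p; python3 f.py 4
```

```text
eef_pos: [0.4967, 0.3134, 0.1134]
eef_rot: [-0.0, 0.173, 0.985, -0.0]
wrist_force: [-1.0, -0.3, -0.9]
t 30.85 pos [0.497  0.3135 0.1138] Frail(x,y,z) [-0.62 -0.09 -0.73] sd [0.3 0.4 0.2] Trail [ 0.006 -0.005  0.008] sd [0.02  0.022 0.023]
```

```bash
python3 -m handwheel '[[[-1,-0.04,-0.1,0.8,0,0,0],[-1,-0.04,-0.1,1.6,0,0,0],[-1,-0.04,-0.1,2.4,0,0,0],[-1,-0.04,-0.1,2.9,0,0,0],[-1,-0.04,-0.1,3.3,0,0,0],[-1,-0.04,-0.1,3.3,0,0,0]]]'| sed -n 2,4p; python3 f.py 4
```

```text
eef_pos: [0.4968, 0.3123, 0.0803]
eef_rot: [-0.0, 0.173, 0.985, -0.0]
wrist_force: [0.4, -0.1, -0.9]
t 31.8 pos [0.497  0.3124 0.0807] Frail(x,y,z) [ 0.    0.22 -0.55] sd [0.5 0.4 0.3] Trail [0.017 0.002 0.013] sd [0.023 0.056 0.025]
```

```bash
python3 -m handwheel '[[[-1,0,0,0.1,0,0,0],[-1,0,0,0.2,0,0,0],[-1,0,0,0.2,0,0,0]]]'| sed -n 2,4p; python3 f.py 3
python3 -m handwheel '[[[0,0,0,0.2,0,0,0],[1,0,0,0.2,0,0,0],[1,0,0,0.2,0,0,0],[1,0,0,0.2,0,0,0],[1,0,0,0.2,0,0,0],[1,0,0,-3,0,0,0],[1,0,0,-8,0,0,0],[1,0,0,-13,0,0,0],[1,0,0,-13,0,0,0],[1,0,0,-13,0,0,0]]]'; python3 - <<'E'
from h import *
a=[cv2.resize(camera('side')['frame'][60:310,190:350],(384,600)),cv2.resize(camera('wrist')['frame'],(416,260))]
b=np.zeros((600,416,3),np.uint8); b[:260]=a[1]; c=camera('scene')['frame'][130:310,270:510]; b[265:577]=cv2.resize(c,(416,312))
cv2.imwrite('pics/end.png',np.hstack([a[0],b]))
E
```

```text
eef_pos: [0.4969, 0.3124, 0.0786]
eef_rot: [-0.0, 0.173, 0.985, 0.0]
wrist_force: [0.4, 0.1, -0.2]
t 32.33 pos [0.4969 0.3124 0.0786] Frail(x,y,z) [ 0.11  0.11 -0.59] sd [0.2 0.3 0.5] Trail [ 0.004  0.009 -0.001] sd [0.026 0.031 0.01 ]
time_s: 33.62
eef_pos: [0.4966, 0.3122, 0.2083]
eef_rot: [-0.0, 0.173, 0.985, -0.0]
wrist_force: [0.1, 0.7, -0.3]
opening: 1.002
grasp_force: 0.0
```

View pics/end.png

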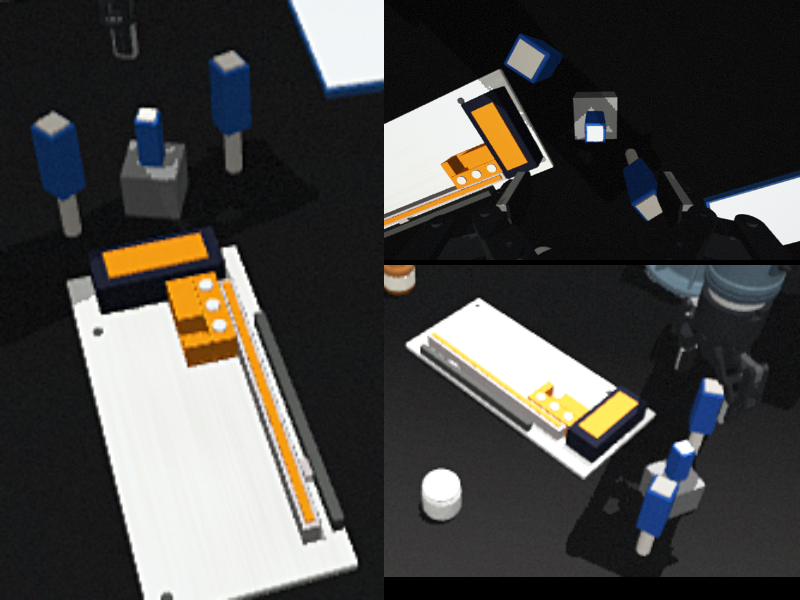

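The stick stands upright in its holder (side crop (148,140)). The carrier stands against the dock and rail (200,310), nothing else has moved, and the gripper is clear.

```bash
python3 -c "
from bench import ctrl
print(ctrl.hand_in())"
```

```text
the job is handed in; nothing more can be done
None
```

The job is handed in at about 34 s of the 72 s allowed: the carrier was pressed square on the rail, fed to the dock until it stopped hard against it (plunger in, judged from the force rise and the pictures, not read directly), and the stick is back in its holder. Measured press stayed about 4–7 N and feed peaked near 13.4 N; the carrier did swing to about 15° on first contact, before any feeding, and was worked square.

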